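# Put the flat battery pack on charge in the empty sloping dock

### The job

Put the flat battery pack that lies on the bench on charge in the empty one of the two sloping docks: hook its thin foot under the steel lip at the dock's low end, then swing its orange tail end down (do not let it drop) and press until the roller catch snaps over the tail and the pack lies fully home in the bay. Leave the other pack in its dock and everything else on the bench where it is.

Things in the scene. Friction and masses are not known exactly. Their poses are not given: they have to be found in the camera images.
- pack_center (a point): Centre (half-way up) of the flat battery pack's dark block: 100 (x, along) x 56 (y) x 30 mm (z), about 0.36 kg, loose on the bench, underside down, four dull red lamps. Pack axes: x from foot to tail, z out of the top. The tail-side 24 mm are orange and ribbed. The block's long sides, 56 mm apart, are what one grips.
- pack_foot (a point): Tip of the flat pack's foot, mid-width, on the underside; 68 mm along -x from pack_center and 15 mm below it (pack axes). The foot is a black tongue with copper contacts, 50 mm wide, 9 mm thick, level with the underside, 18 mm out of the block.
- pack_tail (a point): End of the flat pack's tail, mid-width, on the underside; 58 mm along +x from pack_center and 15 mm below it (pack axes). The tail end is a black shoulder 50 mm wide, 12 mm thick, level with the underside, 8 mm out of the block, lower edge bevelled 3 mm. Pack length in all 126 mm.
- bay_free: Bay of the EMPTY dock (amber lamp), fixed, white. Origin: low end of the bay floor on its centre line, at the stop, 28 mm above the bench. x up the slope (22 deg from level), y across, z square out of the floor. Home, the pack has these axes, underside on the floor (z=0), foot tip at x = 0 to 2.5 mm. Dock: 176 x 92 mm on the bench, 112 mm high.
- lip_free (a point): Middle of the lip's free edge, on its underside, in the empty dock (bay axes). The steel lip overhangs the low end of the floor from the stop (x=0) to x = 9 mm, 66 mm wide, underside 13 mm and top 17.5 mm above the floor. The foot goes under it with the tail raised 13 to 18 deg off the floor.
- waist_free (a point): Middle of the empty bay's floor at x = 64 mm (bay axes). From x = 28 to 100 mm the dock is 44 mm wide, narrower than the pack, and fingers on the pack's sides pass the floor there by 15 mm or more. At x = 0 to 26 and 101 to 129 mm side guides 10 mm high, 61 mm apart at the floor, flare to 68 mm.
- roller_free_axis (a point): Rest position of the axis of the empty dock's catch (bay axes; x = 130.5, z = 17 mm): a steel roller, radius 7 mm, 22 mm wide, sprung towards -x, giving up to 6 mm at 11 to 16 N. The lowered tail rests on it about 9 deg off the floor; some 9 to 14 N on the orange tail, square to the floor, snaps it under. End stop at x = 128.5; housing to x = 156, z = 27 mm.
- catch_free (a joint): How far the roller catch of the empty dock is pushed back: 0 m = sprung out, up to 0.006 m.
- pack_full_center (a point): Centre of the other pack's block (same shape, green lamps), which sits home in the other, identical dock (green lamp). Leave it there.
- jar: Bystander: closed jar of brown sediment, 98 mm across, 141 mm high, 0.55 kg, origin under its centre.
- bottle: Bystander: white bottle with a green label, 48 mm across, 110 mm high, origin under its centre.
- handpiece: Bystander: black and brass engraving handpiece, 150 mm long, 17 mm thick, lying along its x in a black rest, its underside 24 mm above the bench; origin on the underside near its middle.
- brush: Bystander: brush lying on the bench along its x.
- dish: Bystander: shallow glass dish, 90 mm across, 16 mm high, origin under its centre.
- work_block: Bystander, fixed: sloping steel block that carries an amber work plate, 150 x 120 mm and up to 85 mm high over all; origin under its centre.

How it is judged:
On the way:
1. the pack's foot is under the lip, against or near the stop, while its tail is still raised (x of pack_foot in the frame of bay_free between -0.003 and 0.007 m and y of pack_foot in the frame of bay_free between -0.007 and 0.007 m and z of pack_foot in the frame of bay_free between -0.003 and 0.006 m and z of pack_tail in the frame of bay_free between 0.012 and 0.08 m and x of pack_tail in the frame of bay_free above 0.09 m), for 0.1 s.
At the end, for the whole second after the job is handed in: The flat pack lies home in the empty dock: tongue tip under the lip (within 6 mm of the stop, 5 mm of the centre line), foot and tail both within 3 mm of the bay floor, tail end 120 to 133 mm up the bay, so under the roller, and the pack square to the floor within 0.05 rad; released (x of pack_foot in the frame of bay_free between -0.003 and 0.006 m and y of pack_foot in the frame of bay_free between -0.005 and 0.005 m and z of pack_foot in the frame of bay_free between -0.003 and 0.003 m and x of pack_tail in the frame of bay_free between 0.12 and 0.133 m and y of pack_tail in the frame of bay_free between -0.005 and 0.005 m and z of pack_tail in the frame of bay_free between -0.003 and 0.003 m and angle between the z axis of pack_center and the z axis of bay_free, either way round below 0.05 rad); the robot touches nothing.
It fails at once if the flat pack's tail is let fall from well above the catch instead of being swung down (x of pack_foot in the frame of bay_free between -0.01 and 0.012 m and y of pack_foot in the frame of bay_free between -0.02 and 0.02 m and z of pack_foot in the frame of bay_free between -0.01 and 0.009 m and z of pack_tail in the frame of bay_free between 0.027 and 0.13 m and angular speed of pack above 3 rad/s).
It fails at once if the pack in the other dock is moved by more than 8 mm (distance of pack_full_center from where it was at the start of the episode above 0.008 m).
It fails at once if the jar, bottle, dish, brush or handpiece is moved by more than 25 mm (distance of any of jar, bottle, dish, brush, handpiece from where it was at the start of the episode above 0.025 m).
It also fails if it takes over 48 s, if anything falls off the work surface, if the arm or the gripper's body presses on something with over 40 N, if the wrist force passes 120 N, or if a joint passes its speed limit or range.

### The arm

A 6-joint arm with a two-finger parallel gripper is mounted at the origin on the work surface. World frame = base frame: x ahead of the robot, y to its left, z up, the work surface at z = 0. Lengths are in m, angles in rad, forces in N, time in s.
With the tool pointing down it reaches from about 0.375 to 0.9 m from the base axis. Payload 3.1 kg.
Tool frame: the origin (TCP) lies at the very end of the fingers, on their centre line; the grasp point (between the pads) lies 19 mm behind it; z points along the fingers, y is the line along which they close (so a half turn about z gives the same grasp; the last joint's range is limited). The gripper opens to 85 mm and grips with 20 to 120 N. Pads are 22 mm wide; open, the fingers measure 114 mm over their backs; the gripper's body (76 mm by 85 mm) begins 54 mm behind the grasp point. The pads swing forward as they close: fully open they stand 13 mm farther back than shut.
Start: joints at [-1.508, 0.527, 1.433, -0, 1.181, -0.178], TCP at [0.15, -0.607, 0.231] pointing down, gripper open.
Joint ranges: [-3.08, 3.08], [-0.75, 2.2], [0.22, 2.44], [-1.43, 4.57], [0, 2.65], [-2.85, 2.85]. Speed limits (rad/s): [2.79, 2.79, 3.14, 3.14, 3.14, 3.14].

### API

Orientations are given as a rotation vector (axis times angle).
In Python, from workcell import bot gives the robot as it stands. The module is installed in compiled form; this text tells all that it offers. Calls block until the motion is done:
- bot.move_ptp(position, orientation): joint-space move of the TCP to a pose.
- bot.move_straight(position, ori=None, v=0.15, until_force=None): straight line of the TCP; ori=None keeps the orientation; v is the mean speed in m/s. With until_force (N) it stops when the force on the tool has changed by that much, and returns True; else False.
- bot.move_joints(angles): joint-space move.
- bot.ungrasp() and bot.gripper_close(strength=None): open the fingers fully, or close them until they stop; strength is the grip in N (None keeps the last).
- bot.sleep(seconds).
- bot.solve_ik(position, orientation): joint angles nearest the present ones, or None.
- bot.snapshot(name): name is "scene" or "top" or "wrist"; returns a dict with "frame" (400x640x3 uint8, red, green, blue), "fx", "fy", "cx", "cy" (pixels), "pose" (4x4, takes a point from camera to world coordinates). Camera axes: x right, y down, z forward; pixel columns grow to the right and rows downward; lengths in m; the calibration is good to about 2 mm. A picture is of the moment at which its call begins. There is no depth.
A pose or a line that the arm cannot do raises bot.Unreachable and nothing moves.
- bot.finish_job(): hands the job in; it is judged then, once.
Trained networks look in a picture, given as the dict that the camera call returned (one of the last four; its "shot" number tells which), for a name from the list of things; names that differ only in an ending like _2 or _b are one class to them, and where a whole thing is asked for, a point or a joint stands for the part that bears it (a point fixed in the world has none). Each returns a list of dicts, best first, with "conf" (0 to 1); they miss things now and then, are a little off and sometimes report something else, mostly with a low value. They report only what shows in the picture. A call takes as long as a camera call.
- bot.spot_in(thing, picture): "point" ([x, y, z] in m, in the coordinates of the camera as it stood for that picture, good to about 4 mm: the middle of the surface that is visible of it).
- bot.landmark_of(thing, picture): "point" ([x, y, z] in m, in the coordinates of the camera as it stood for that picture, good to about 4 mm: a listed point, or the origin of a listed thing).
Readings, each from a call of its own:
- bot.get_time_s(): time.
- bot.get_qpos(): joint angles.
- bot.get_dq(): joint speeds.
- bot.get_tau(): joint torques, N m.
- bot.get_tcp_pos(): TCP position.
- bot.get_eef_rot(): TCP orientation.
- bot.get_ft_force(): force on the tool from outside, world axes, zero at the start.
- bot.get_wrist_torque(): the same for the moment, N m.
- bot.get_finger_gap(): opening from 0.0 (shut) to 1.0 (fully open).
- bot.get_grip_force(): force on a finger pad.
Only numpy, scipy, OpenCV 4.12 (cv2) and the standard library are available. Lean on these libraries where they do the work, as an engineer would, in place of code of your own. Each camera call takes 0.05 s, during which the arm holds its last target. There are 200 camera calls.

## Working session

There is one attempt and no reset: what is moved stays moved. The work goes in short steps, each a Python script; the robot and the scene stay as the last script left them, time stands still between calls to the robot, and variables do not carry over. Pictures are saved under pics/ and viewed, at most 10 in all, crops included, and the job is handed in when it is done.

```bash
mkdir -p pics
cat > h.py <<'E'
from workcell import bot
import numpy as np, cv2
from scipy.spatial.transform import Rotation as R
def w(s,p): return (s["pose"]@np.r_[p,1])[:3]
def save(s,n,): cv2.imwrite(f"pics/{n}.png",s["frame"][:,:,::-1])
def proj(s,P):
    c=np.linalg.inv(s["pose"])@np.r_[P,1]; return np.array([s["fx"]*c[0]/c[2]+s["cx"],s["fy"]*c[1]/c[2]+s["cy"]])
def ray(s,u,v,z):
    d=s["pose"][:3,:3]@np.array([(u-s["cx"])/s["fx"],(v-s["cy"])/s["fy"],1]);o=s["pose"][:3,3]
    return o+d*(z-o[2])/d[2]
E
python3 - <<'E'
from h import *
np.set_printoptions(precision=4,suppress=True)
S={n:bot.snapshot(n) for n in("top","scene")}
for n,s in S.items():
    save(s,n); print(n,s["pose"][:3,3],s["fx"])
    for t in ["pack_center","pack_foot","pack_tail","bay_free","lip_free","waist_free","roller_free_axis","pack_full_center","jar","bottle","handpiece","brush","dish","work_block"]:
        print(t,[(round(d["conf"],2),w(s,d["point"])) for d in bot.landmark_of(t,s)[:3]])
cv2.imwrite("pics/both.png",np.vstack([cv2.resize(S[n]["frame"],(480,300))[:,:,::-1] for n in S]))
print(bot.get_time_s())
E
```

```text
top [0.361  0.0175 1.3627] 458.78685557795166
pack_center [(0.72, array([ 0.4566, -0.2034,  0.0139]))]
pack_foot [(0.77, array([ 0.4058, -0.2564, -0.0022]))]
pack_tail [(0.74, array([ 0.5626,  0.4542, -0.    ])), (0.73, array([ 0.488 , -0.1577,  0.0004]))]
bay_free [(0.9, array([0.535 , 0.2002, 0.0234]))]
lip_free [(0.64, array([0.537 , 0.2093, 0.0463]))]
waist_free []
roller_free_axis [(0.81, array([0.6416, 0.2437, 0.0889]))]
pack_full_center [(0.78, array([0.5735, 0.0532, 0.069 ]))]
jar [(0.75, array([ 0.7443, -0.1359, -0.0022]))]
bottle [(0.86, array([ 0.5636,  0.4514, -0.0043])), (0.21, array([0.6416, 0.2431, 0.0917]))]
handpiece [(0.78, array([ 0.394 , -0.0258,  0.0218])), (0.34, array([ 0.4556, -0.2049,  0.0157]))]
brush [(0.92, array([ 0.3692,  0.3416, -0.0025])), (0.32, array([ 0.5633,  0.4547, -0.0016]))]
dish [(0.77, array([ 0.3384, -0.4184, -0.0018])), (0.16, array([ 0.4565, -0.2019,  0.0125]))]
work_block [(0.94, array([ 0.6791, -0.3973, -0.0004])), (0.57, array([ 0.3704,  0.3421, -0.0055]))]
scene [1.2925 0.6415 1.1917] 455.4840671183743
pack_center [(0.67, array([0.5755
[... 284 characters left out ...]
, array([0.5757, 0.0477, 0.0681]))]
waist_free [(0.8, array([0.5875, 0.2253, 0.05  ])), (0.22, array([ 0.3909, -0.0264,  0.0268]))]
roller_free_axis [(0.64, array([0.6382, 0.2436, 0.0916])), (0.63, array([ 0.3932, -0.0294,  0.0248]))]
pack_full_center [(0.59, array([0.5752, 0.0491, 0.068 ]))]
jar [(0.83, array([ 0.7471, -0.1352, -0.0021]))]
bottle [(0.56, array([ 0.5556,  0.4569, -0.0022]))]
handpiece []
brush [(0.57, array([ 0.3671,  0.3431, -0.003 ])), (0.57, array([ 0.5573,  0.4546, -0.0002]))]
dish [(0.69, array([ 0.3373, -0.4203,  0.0008])), (0.68, array([ 0.3666,  0.3453, -0.002 ]))]
work_block [(0.73, array([ 0.6834, -0.3981, -0.0028])), (0.46, array([ 0.367 ,  0.3445, -0.0023]))]
1.5
```

View pics/top.png

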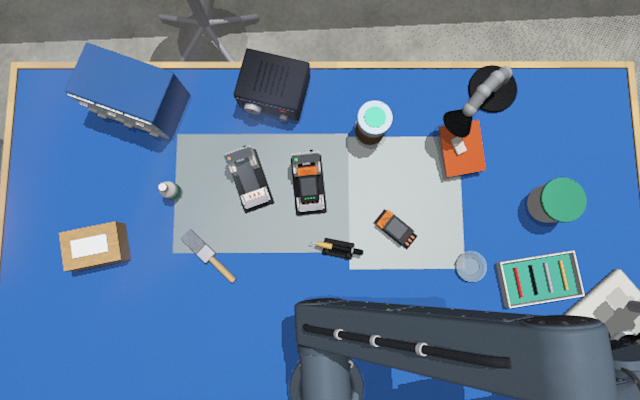

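View pics/scene.png

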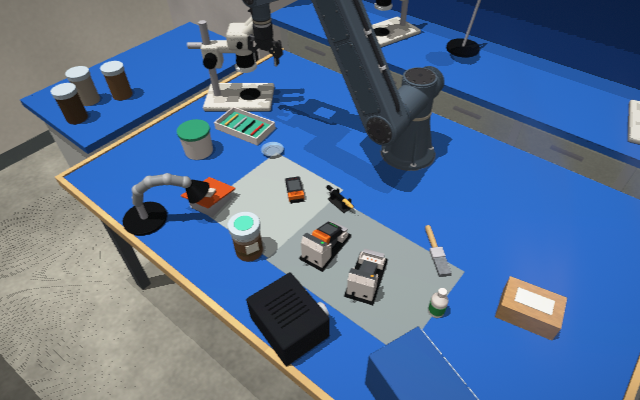

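```bash
cat >> h.py <<'E'
np.set_printoptions(precision=4,suppress=True)
S22=np.deg2rad(22)
def bayR(yaw): return R.from_euler('zy',[yaw,-S22])   # bay axes (x up the slope)
def tool(Rp,flip): return Rp*R.from_matrix(np.diag([1,-1,-1.]) if not flip else np.diag([-1,1,-1.]))
from scipy.optimize import least_squares
PK={"pack_center":[0,0,.015],"pack_foot":[-.068,0,0],"pack_tail":[.058,0,0]}
BY={"bay_free":[0,0,0],"lip_free":[.009,0,.013],"waist_free":[.064,0,0],"roller_free_axis":[.1305,0,.017]}
def fit(obs,M,Rf,z0,x0):
    def f(q):
        return np.concatenate([(np.r_[q[:2],z0]+Rf(q[2]).apply(M[t])-p)*1e3/4 for t,p in obs])
    r=least_squares(f,x0,loss='soft_l1'); return r.x, r.fun.reshape(-1,3)*4
def obs(pics,M,near,tol=.03):
    o=[]
    for s in pics:
        for t in M:
            for d in bot.landmark_of(t,s)[:1]:
                p=w(s,d["point"])
                if np.linalg.norm(p-near(t))<tol:o.append((t,p))
    return o
E
python3 - <<'E'
from h import *
print(bot.get_qpos(),R.from_rotvec(bot.get_eef_rot()).as_matrix())
pk=np.array([.455,-.204]);py=np.arctan2(.099,.083)
by=.36
for fl in(0,1):
  for nm,Rp,p in(("pack",R.from_euler('z',py),[*pk,.005]),("packhi",R.from_euler('z',py),[*pk,.25]),("bay",bayR(by)*R.from_euler('y',-.27),[.59,.225,.08]),("bay0",bayR(by),[.59,.225,.06]),("bayhi",R.from_euler('z',by),[.55,.21,.3])):
    print(fl,nm,bot.solve_ik(p,tool(Rp,fl).as_rotvec()))
s=bot.snapshot("wrist");T=R.from_rotvec(bot.get_eef_rot()).as_matrix()
print("cam in tool",T.T@(s["pose"][:3,3]-bot.get_tcp_pos()),T.T@s["pose"][:3,:3],s["fx"])
E
```

```text
[-1.5075  0.5275  1.4327 -0.      1.1814 -0.1785] [[ 0.9709  0.2394 -0.    ]
 [ 0.2394 -0.9709  0.    ]
 [-0.     -0.     -1.    ]]
0 pack [-0.646   0.7577  1.898   0.      0.4859  0.0517]
0 packhi [-0.646   0.3333  1.721   0.      1.0872  0.0517]
0 bay [ 0.1998  0.7088  1.9959  3.2656  0.2076 -1.8799]
0 bay0 [ 0.2279  0.7094  1.8133 -0.3382  0.2579  1.7504]
0 bayhi [ 0.1751  0.4073  1.442  -0.      1.2923  1.3859]
1 pack None
1 packhi None
1 bay [0.1998 0.7088 1.9959 3.2656 0.2076 1.2617]
1 bay0 [ 0.2279  0.7094  1.8133 -0.3382  0.2579 -1.3912]
1 bayhi [ 0.1751  0.4073  1.442  -0.      1.2923 -1.7557]
cam in tool [ 0.0772 -0.0007 -0.1428] [[-0.0007 -0.9551 -0.2962]
 [ 1.     -0.0008  0.0003]
 [-0.0005 -0.2962  0.9551]] 326.85415921334675
```

Run:
```python
from h import *
pk=np.array([.455,-.204,0]);py=.873
P=[];B=[]
def nearP(t): return pk+R.from_euler('z',py).apply(PK[t])
for h in(.25,.16):
    bot.move_ptp(pk+[0.01,.01,h],tool(R.from_euler('z',py),0).as_rotvec()); bot.sleep(.2)
    s=bot.snapshot("wrist"); save(s,f"wp{int(h*100)}"); P+=obs([s],PK,nearP)
q,r=fit(P,PK,lambda a:R.from_euler('z',a),0,[*pk[:2],py]); print("pack",q);[print(t,e) for (t,_),e in zip(P,r)]
b0=np.array([.534,.204,.028]);ya=.36
def nearB(t): return b0+bayR(ya).apply(BY[t])
for x,h in((.57,.32),(.60,.24)):
    bot.move_ptp([x,.215,h],tool(R.from_euler('z',ya),0).as_rotvec()); bot.sleep(.2)
    s=bot.snapshot("wrist"); save(s,f"wb{int(h*100)}"); B+=obs([s],BY,nearB)
for n in("top","scene"): B+=obs([bot.snapshot(n)],BY,nearB)
qb,r=fit(B,BY,bayR,.028,[*b0[:2],ya]); print("bay",qb);[print(t,e) for (t,_),e in zip(B,r)]
np.save("q.npy",[q,qb])
print(bot.get_time_s())
im=np.vstack([np.hstack([cv2.imread(f"pics/{a}.png") for a in r]) for r in (("wp25","wp16"),("wb32","wb24"))])
cv2.imwrite("pics/m.png",cv2.resize(im,(800,500)))
```

```text
pack [ 0.4521 -0.203   0.8692]
pack_center [-0.562   0.5023 -1.7097]
pack_foot [-1.0532 -2.828   2.8431]
pack_tail [ 0.9231  0.4271 -2.3153]
pack_center [ 0.3018 -1.5876 -0.6058]
pack_foot [-1.2567 -0.0045  1.751 ]
pack_tail [ 1.7115  4.109  -3.344 ]
bay [0.5335 0.2042 0.3024]
bay_free [ 0.7886 -0.6807 -1.377 ]
lip_free [-3.7426  1.2737 -0.456 ]
roller_free_axis [-0.8284  1.1077 -1.3827]
bay_free [-1.8143 -3.3895 -1.7221]
lip_free [-1.0472 -0.967  -1.7554]
roller_free_axis [ 0.8189  2.2768 -3.3542]
bay_free [-0.1561  3.3612  3.574 ]
lip_free [ 0.3549 -0.7028  0.1739]
roller_free_axis [ 0.0604 -1.9408 -0.9091]
bay_free [ 0.5042  3.1387 -1.7853]
waist_free [ 1.3605 -3.9178 -0.7274]
roller_free_axis [ 3.3928  0.1317 -2.3282]
8.175
```

View pics/m.png

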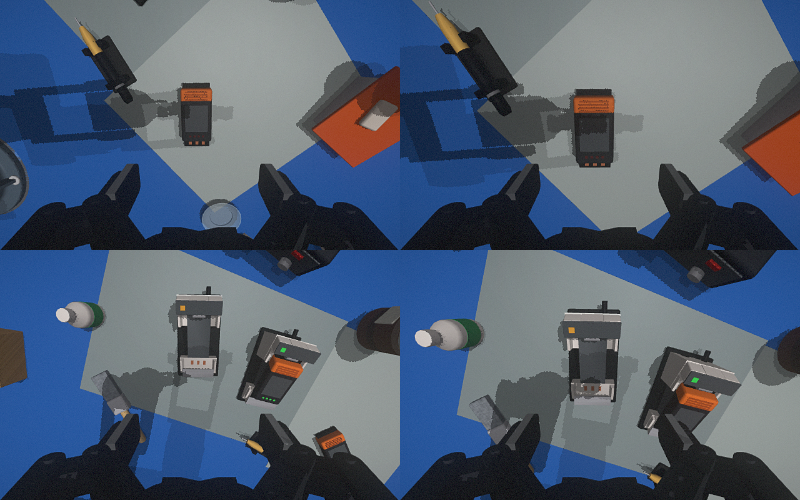

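```bash
cat >> h.py <<'E'
def ov(s,im,P,col):
    c=np.array([proj(s,p) for p in P]); cv2.polylines(im,[np.round(c*16).astype(int)],True,col,1,cv2.LINE_AA,4)
def bayov(s,im,q,col):
    T=lambda L:[np.r_[q[:2],.028]+bayR(q[2]).apply(l) for l in L]
    ov(s,im,T([[.009,-.033,.0175],[.009,.033,.0175],[0,.033,.0175],[0,-.033,.0175]]),col)
    ov(s,im,T([[.028,-.022,0],[.028,.022,0],[.1,.022,0],[.1,-.022,0]]),col)
    ov(s,im,T([[.1285,-.011,.024],[.1285,.011,.024],[.156,.011,.027],[.156,-.011,.027]]),col)
E
python3 - <<'E'
from h import *
import pickle
q,qb=np.load("q.npy"); s=bot.snapshot("wrist"); pickle.dump(s,open("sb.pkl","wb"))
k=3; 
s2=dict(s);x0,y0=230,70
s2["fx"]*=k;s2["fy"]*=k;s2["cx"]=(s["cx"]-x0+.5)*k-.5;s2["cy"]=(s["cy"]-y0+.5)*k-.5
im=cv2.resize(s["frame"][y0:y0+200,x0:x0+150,::-1],None,fx=k,fy=k)
im2=im.copy()
bayov(s2,im,qb,(0,255,0)); 
cv2.imwrite("pics/ov.png",cv2.resize(np.hstack([im2[:,75:],im[:,75:]]),None,fx=.99,fy=.99))
E
```

```text
(no output)
```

View pics/ov.png

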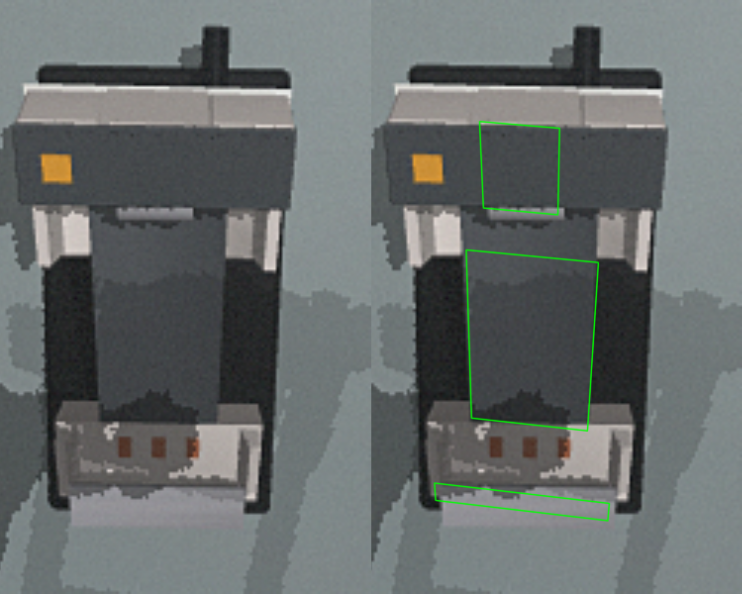

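Run:
```python
from h import *
import pickle
q,qb=np.load("q.npy"); s=pickle.load(open("sb.pkl","rb"))
def px(a,b): k=3*.99; return np.array([(a/k)+230+25-.0,(b/k)+70])-.3
F=[([.009,.033,.0175],(71,487),1,1),([.009,-.033,.0175],(247,487),1,1),([.028,.022,0],(100,421),1,.5),([.028,-.022,0],(218,422),1,.5),([.1,.022,0],(93,0),1,0),([.1,-.022,0],(224,0),1,0),([.1305,0,.0235],(155.5,0),1,0)]
def f(v):
    out=[]
    for P,(a,b),wa,wb in F:
        e=proj(s,np.r_[v[:2],.028]+bayR(v[2]).apply(P))-px(a,b); out+=[e[0]*wa,e[1]*wb]
    return np.array(out)
r=least_squares(f,qb,loss='soft_l1');print(r.x,f(r.x).reshape(-1,2))
np.save("q.npy",[q,r.x])
# pack refine from segmentation of block outline from top of pack region
py=q[2]; pk=np.r_[q[:2],0]
bot.move_ptp(pk+[-.01,-.01,.2],tool(R.from_euler('z',py),0).as_rotvec()); bot.sleep(.2)
s=bot.snapshot("wrist"); pickle.dump(s,open("sp.pkl","wb"))
c=proj(s,pk+[0,0,.015]);print(c,bot.get_time_s())
x0,y0=int(c[0])-65,int(c[1])-90;k=3
s2=dict(s);s2["fx"]*=k;s2["fy"]*=k;s2["cx"]=(s["cx"]-x0+.5)*k-.5;s2["cy"]=(s["cy"]-y0+.5)*k-.5
im=cv2.resize(s["frame"][y0:y0+180,x0:x0+130,::-1],None,fx=k,fy=k);im2=im.copy()
T=lambda L:[pk+R.from_euler('z',py).apply(l) for l in L]
ov(s2,im,T([[-.05,-.028,.03],[-.05,.028,.03],[.05,.028,.03],[.05,-.028,.03]]),(0,255,0))
ov(s2,im,T([[.026,-.028,.03],[.026,.028,.03]]),(0,255,0))
ov(s2,im,T([[-.05,-.025,.009],[-.05,.025,.009],[-.068,.025,.009],[-.068,-.025,.009]]),(0,255,255))
print(x0,y0,x0+130,y0+180);cv2.imwrite("pics/ovp.png",np.hstack([im2,im]))
```

```text
[0.5357 0.2019 0.3348] [[-0.4669 -1.8572]
 [-0.7913  3.5629]
 [ 1.6644 -0.9094]
 [ 1.0335  0.5742]
 [ 0.1501  0.    ]
 [ 0.5493  0.    ]
 [-3.6874  0.    ]]
[319.0808 168.0521] 10.15
254 78 384 258
```

View pics/ovp.png

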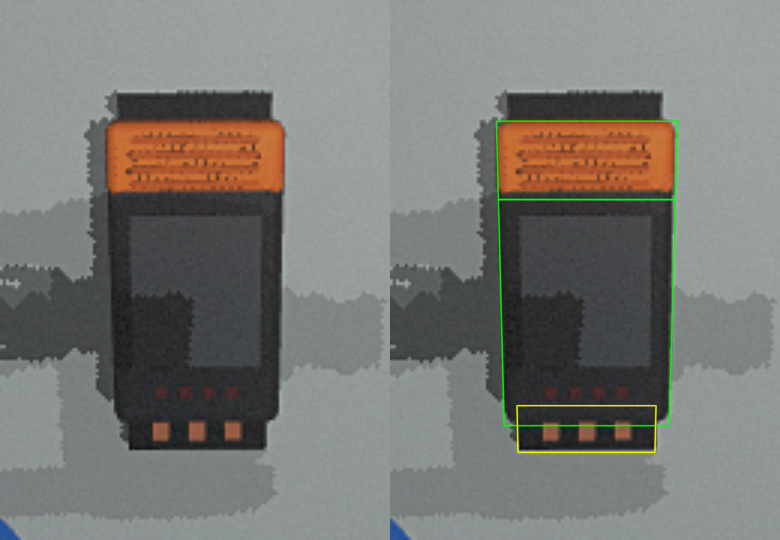

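```bash
sed -i "s/'zy',\[yaw/'ZY',[yaw/" h.py
python3 - <<'E'
from h import *
import pickle
q,qb=np.load("q.npy"); s=pickle.load(open("sb.pkl","rb"))
print(bayR(.3).apply([1,0,0]),bayR(.3).apply([0,1,0]))
def px(a,b): k=3*.99; return np.array([(a/k)+230+25-.0,(b/k)+70])-.3
F=[([.009,.033,.0175],(71,487),1,1),([.009,-.033,.0175],(247,487),1,1),([.028,.022,0],(100,421),1,.5),([.028,-.022,0],(218,422),1,.5),([.1,.022,0],(93,0),1,0),([.1,-.022,0],(224,0),1,0),([.1305,0,.0235],(155.5,0),1,0)]
def f(v):
    out=[]
    for P,(a,b),wa,wb in F:
        e=proj(s,np.r_[v[:2],.028]+bayR(v[2]).apply(P))-px(a,b); out+=[e[0]*wa,e[1]*wb]
    return np.array(out)
r=least_squares(f,qb,loss='soft_l1');print(r.x,f(r.x).reshape(-1,2))
qb=r.x; q[:2]+=.001*np.array([np.cos(q[2]),np.sin(q[2])])
np.save("q.npy",[q,qb]); 
# plan
al=np.deg2rad(17); G=np.array([.008,0,.016])  # grasp in pack frame (z from underside)
Rt=R.from_euler('y',al)*R.from_matrix(np.diag([1,-1,-1.]))   # tool in pack
print("tool z in pack",Rt.apply([0,0,1]))
for d in(.019,):
  t=G+Rt.apply([0,0,d]); print("tcp in pack",t)
  Rp=R.from_euler('z',q[2]); print(bot.solve_ik(np.r_[q[:2],0]+Rp.apply(t),(Rp*Rt).as_rotvec()))
  for a in(20,15,9,0):
    Rp=bayR(qb[2])*R.from_euler('y',-np.deg2rad(a)); o=np.r_[qb[:2],.028]+bayR(qb[2]).apply([.002,0,0])+Rp.apply(np.r_[.068,0,0]+t)
    print(a,o,bot.solve_ik(o,(Rp*Rt).as_rotvec()))
E
```

```text
[0.8858 0.274  0.3746] [-0.2955  0.9553  0.    ]
[0.5363 0.2037 0.3459] [[-0.3242 -0.06  ]
 [ 0.1374  0.6657]
 [ 0.2854 -0.5406]
 [ 0.2003 -0.4617]
 [-0.6992  0.    ]
 [ 0.5315  0.    ]
 [-0.139   0.    ]]
tool z in pack [-0.2924  0.     -0.9563]
tcp in pack [ 0.0024  0.     -0.0022]
[-0.4689  0.8102  1.826  -0.499   0.6366  0.6559]
20 [0.5887 0.2225 0.0743] [0.1432 0.6778 1.8745 0.4899 0.1818 0.9035]
15 [0.5922 0.2238 0.0694] [0.1539 0.687  1.8026 0.212  0.3154 1.1883]
9 [0.5959 0.2251 0.0632] [0.1655 0.7077 1.7153 0.0942 0.4799 1.3121]
0 [0.6003 0.2267 0.0531] [0.1805 0.7545 1.5829 0.0218 0.7182 1.3896]
```

```bash
cat >> h.py <<'E'
AL=np.deg2rad(20); RT=R.from_euler('y',AL)*R.from_matrix(np.diag([1,-1,-1.]))
E
python3 - <<'E'
from h import *
import pickle
q,qb=np.load("q.npy"); Rp=R.from_euler('z',q[2]); zt=RT.apply([0,0,1])
t=np.array([.010,0,.016]); t=t+zt*((.003-t[2])/zt[2]); print(t)
tgt=np.r_[q[:2],0]+Rp.apply(t); o=(Rp*RT).as_rotvec()
bot.move_ptp(tgt-Rp.apply(zt)*.08,o)
hit=bot.move_straight(tgt,o,v=.06,until_force=4); print("hit",hit,bot.get_tcp_pos()-tgt)
if hit: bot.move_straight(np.array(bot.get_tcp_pos())+[0,0,.008],v=.05)
bot.gripper_close(70); print(bot.get_finger_gap(),bot.get_grip_force(),bot.get_tcp_pos()-tgt)
f0=bot.get_ft_force()
tc=Rp.inv().apply(np.array(bot.get_tcp_pos())-np.r_[q[:2],0]); np.save("tc.npy",tc); print("tcp in pack",tc)
bot.move_straight(np.array(bot.get_tcp_pos())+[0,0,.10],v=.12); bot.sleep(.2)
print(f0,bot.get_ft_force(),bot.get_finger_gap(),bot.get_grip_force(),bot.get_wrist_torque(),bot.get_time_s())
s=bot.snapshot("wrist"); pickle.dump(s,open("sh.pkl","wb"))
Rc=R.from_rotvec(bot.get_eef_rot())*RT.inv(); pk=np.array(bot.get_tcp_pos())-Rc.apply(tc)
for n,M in PK.items(): print(n,[(d["conf"],Rc.inv().apply(w(s,d["point"])-pk)*1e3-np.array(M)*1e3) for d in bot.landmark_of(n,s)[:1]])
im=cv2.resize(s["frame"][:,:,::-1],None,fx=1.25,fy=1.25);s2=dict(s)
for a in("fx","fy","cx","cy"): s2[a]=s[a]*1.25
T=lambda L:[pk+Rc.apply(l) for l in L]
ov(s2,im,T([[-.05,-.028,.03],[-.05,.028,.03],[.05,.028,.03],[.05,-.028,.03]]),(0,255,0))
ov(s2,im,T([[.026,-.028,.03],[.026,.028,.03]]),(0,255,0))
ov(s2,im,T([[-.05,-.025,.009],[-.05,.025,.009],[-.068,.025,.009],[-.068,-.025,.009]]),(0,255,255))
ov(s2,im,T([[.05,-.025,.012],[.05,.025,.012],[.058,.025,.012],[.058,-.025,.012]]),(0,255,255))
cv2.imwrite("pics/hand.png",im)
E
```

```text
[0.0053 0.     0.003 ]
hit False [ 0.0003 -0.0001  0.0003]
0.6431946330480244 76.0303008556366 [0.0003 0.0001 0.0006]
tcp in pack [ 0.0055 -0.0001  0.0036]
[0.5193 1.3052 6.2545] [-0.3436 -0.184  -4.2686] 0.6414819700234607 75.00077605247498 [ 0.2862 -0.2945 -0.0195] 13.85
pack_center [(0.73, array([ 0.0364, -1.5739, -1.7473]))]
pack_foot []
pack_tail [(0.77, array([-4.5697,  0.884 ,  3.1655]))]
```

View pics/hand.png

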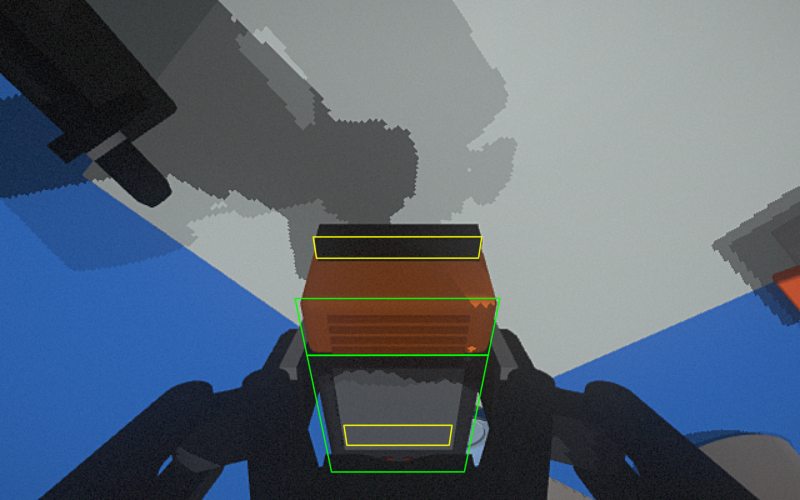

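```bash
cat >> h.py <<'E'
def bpose(qb,tc,a,x,z,y=0):
    Rb=bayR(qb[2]);Rp=Rb*R.from_euler('y',-np.deg2rad(a))
    return np.r_[qb[:2],.028]+Rb.apply([x,y,z])+Rp.apply(np.r_[.068,0,0]+tc),(Rp*RT).as_rotvec()
def foot(qb,tc):
    Rb=bayR(qb[2]);Rp=R.from_rotvec(bot.get_eef_rot())*RT.inv()
    p=np.array(bot.get_tcp_pos())-Rp.apply(tc+np.r_[.068,0,0])
    e=(Rb.inv()*Rp).as_rotvec(); return Rb.inv().apply(p-np.r_[qb[:2],.028])*1e3,np.rad2deg(e)
def fb(qb): return bayR(qb[2]).inv().apply(bot.get_ft_force())
E
python3 - <<'E'
from h import *
import pickle
q,qb=np.load("q.npy");tc=np.load("tc.npy")
p=np.array(bot.get_tcp_pos()); bot.move_straight([p[0],p[1],.24],v=.3)
A,o=bpose(qb,tc,16,.022,.07); A2=A.copy();A2[2]=max(A[2],.22)
bot.move_ptp(A2,o); bot.move_straight(A,o,v=.2); bot.move_straight(*bpose(qb,tc,16,.022,.014),v=.1); bot.sleep(.3)
f0=fb(qb); print(foot(qb,tc),f0,bot.get_time_s(),bot.get_finger_gap())
s=bot.snapshot("wrist");pickle.dump(s,open("sd.pkl","wb"))
hit=bot.move_straight(*bpose(qb,tc,16,.022,-.004),v=.02,until_force=3)
print("down",hit,foot(qb,tc),fb(qb)-f0,bot.get_time_s())
t=bot.snapshot("scene");c=proj(t,[.58,.22,.08]).astype(int)
cr=cv2.resize(t["frame"][c[1]-50:c[1]+50,c[0]-65:c[0]+65,::-1],(650,500))[:, 125:525]
cv2.imwrite("pics/dock.png",np.hstack([cr,cv2.resize(s["frame"][:,120:520,::-1],(400,400))[:,:,:] if 0 else cv2.resize(s["frame"][:,160:480,::-1],(400,500))]))
E
```

```text
(array([22.4141, -0.0565, 14.4585]), array([ -0.0097, -16.0544,   0.0047])) [-1.1778 -0.0246 -2.9357] 17.7417 0.639363377220483
down True (array([22.1509, -0.0072,  1.377 ]), array([  0.0061, -15.991 ,   0.006 ])) [2.9178 0.3012 9.0888] 18.4333
```

View pics/dock.png

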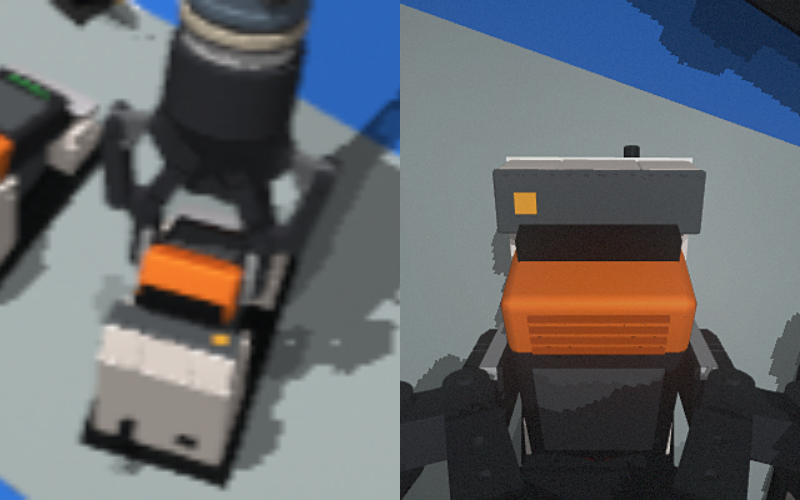

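Run:
```python
from h import *
q,qb=np.load("q.npy");tc=np.load("tc.npy")
bot.move_straight(*bpose(qb,tc,16,.022,.0022),v=.02); bot.sleep(.1)
f0=fb(qb); print(foot(qb,tc),f0)
hit=bot.move_straight(*bpose(qb,tc,16,-.003,.0022),v=.03,until_force=5)
print("in",hit,foot(qb,tc),fb(qb)-f0,bot.get_finger_gap(),bot.get_time_s())
```

```text
(array([21.6225,  0.0532,  1.9733]), array([  0.006 , -15.9606,  -0.0039])) [-0.6048  0.3793 -1.6397]
in True (array([1.2968, 0.0299, 1.8202]), array([ -0.0535, -16.2597,  -0.1224])) [2.8199 0.0897 2.6981] 0.6447986958908287 19.5833
```

Run:
```python
from h import *
q,qb=np.load("q.npy");tc=np.load("tc.npy")
bot.sleep(.25); f0=fb(qb)
for a,x in((13,.0014),(11,.0012),(9.5,.001),(8,.0008),(6,.0006),(4,.0004),(2,.0002),(0,0.)):
    hit=bot.move_straight(*bpose(qb,tc,a,x,.0016),v=.02,until_force=30)
    F=fb(qb);print(a,hit,*foot(qb,tc),F,bot.get_wrist_torque(),bot.get_finger_gap(),round(bot.get_time_s(),2))
    if hit or np.linalg.norm(F)>40: break
s=bot.snapshot("wrist");save(s,"low")
```

```text
13 False [ 1.2644 -0.0534  1.4894] [  0.0046 -13.015    0.0299] [1.3888 0.2523 2.5985] [-0.0746  0.0664  0.0124] 0.6394908786649275 20.21
11 False [ 1.095  -0.1285  1.5058] [  0.0014 -11.0369   0.0322] [ 1.6118 -0.025   0.7684] [-0.148   0.1128  0.037 ] 0.6424433840935658 20.48
9.5 False [ 0.7643 -0.0998  1.4837] [ 0.0019 -9.5324  0.0248] [ 1.8456 -1.1052  0.259 ] [-0.1754 -0.0882  0.0349] 0.6470407671086277 20.73
8 False [ 0.3588 -0.0556  1.8392] [ 0.0013 -8.0158  0.0032] [ 0.4624 -0.8717  4.027 ] [-0.1924 -0.1103 -0.0463] 0.6441504395748304 20.98
6 False [ 0.2637 -0.0595  1.333 ] [ 0.0022 -6.0174  0.0014] [ 1.0617 -1.6969 -0.1419] [-0.2546  0.0087 -0.0765] 0.640435568159479 21.26
4 False [ 0.1002 -0.0814  1.2805] [ 0.0005 -4.0212 -0.0007] [ 0.8999 -1.2142  0.0299] [-0.2311 -0.0646 -0.0782] 0.6448669740990967 21.53
2 False [-0.0492 -0.095   1.1029] [-0.0016 -2.0346  0.0019] [ 0.2182 -1.5846 -3.3733] [-0.2503 -0.1475 -0.1085] 0.63500104331935 21.81
0 False [-0.1459 -0.0143  1.3343] [ 0.0015 -0.0535  0.0077] [ 0.3904 -2.114  -4.202 ] [-0.2103 -0.3076 -0.073 ] 0.6426639585444799 22.08
```

View pics/low.png

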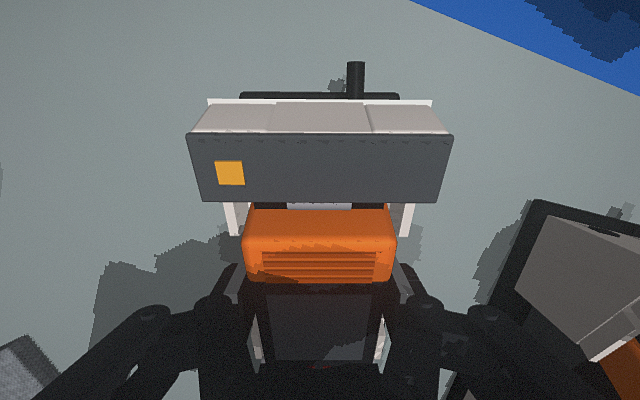

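Run:
```python
from h import *
q,qb=np.load("q.npy");tc=np.load("tc.npy")
bot.ungrasp(); bot.sleep(.2)
p=np.array(bot.get_tcp_pos());o=bot.get_eef_rot()
zt=R.from_rotvec(o).apply([0,0,1])
bot.move_straight(p-zt*.09,v=.15); bot.gripper_close(30)
Rb=bayR(qb[2]);O=np.r_[qb[:2],.028]; P=lambda x,z:O+Rb.apply([x,0,z])
o=(Rb*RT).as_rotvec()
bot.move_straight(P(.103,.075),o,v=.15); bot.sleep(.2)
f0=fb(qb)
hit=bot.move_straight(P(.103,.022),o,v=.03,until_force=20)
pos=lambda:Rb.inv().apply(np.array(bot.get_tcp_pos())-O)*1e3
print("press",hit,pos(),fb(qb)-f0,bot.get_time_s())
bot.move_straight(P(.103,.085),o,v=.15)
s=bot.snapshot("wrist");save(s,"fin")
Rc=Rb
for n,M in PK.items(): print(n,[(d["conf"],Rb.inv().apply(w(s,d["point"])-O)*1e3) for d in bot.landmark_of(n,s)[:1]])
print(bot.landmark_of("pack_center",s)[:2], bot.get_time_s())
T=lambda L:[O+Rb.apply(np.array(l)+[.0692,0,-.001]) for l in L]
im=s["frame"][:,:,::-1].copy()
ov(s,im,T([[-.05,-.028,.03],[-.05,.028,.03],[.05,.028,.03],[.05,-.028,.03]]),(0,255,0))
ov(s,im,T([[.026,-.028,.03],[.026,.028,.03]]),(0,255,0))
cv2.imwrite("pics/fin2.png",im)
```

```text
press True [102.8353   0.0133  33.8401] [1.6513 1.6403 6.9962] 26.0
pack_center [(0.63, array([68.9966,  0.1587, 16.7838]))]
pack_foot []
pack_tail [(0.37, array([ 88.8646, 224.0717, -64.0849]))]
[{'point': [0.0003, 0.0175, 0.2343], 'conf': 0.63}] 26.75
```

View pics/fin2.png

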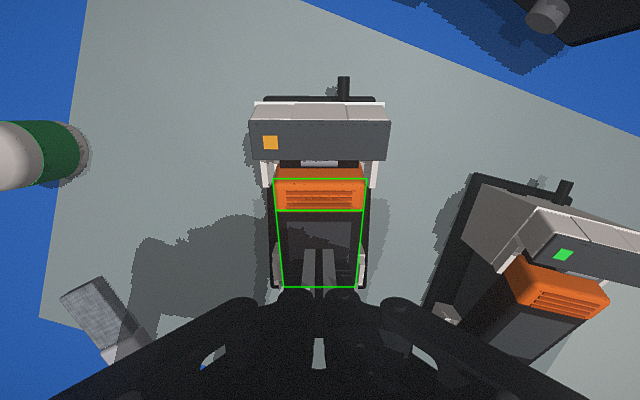

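Run:
```python
from h import *
q,qb=np.load("q.npy")
Rb=bayR(qb[2]);O=np.r_[qb[:2],.028]; P=lambda x,z:O+Rb.apply([x,0,z]);o=(Rb*RT).as_rotvec()
pos=lambda:Rb.inv().apply(np.array(bot.get_tcp_pos())-O)*1e3
bot.move_straight(P(.106,.055),o,v=.1);bot.sleep(.2);f0=fb(qb)
hit=bot.move_straight(P(.106,.038),o,v=.03,until_force=8);print(hit,pos())
for z in(.036,.034,.032,.030,.028,.026):
    hit=bot.move_straight(P(.106,z),o,v=.02,until_force=25); bot.sleep(.15)
    print(z,hit,pos(),fb(qb)-f0)
    if hit or (fb(qb)-f0)[2]>25: break
bot.move_straight(P(.106,.05),o,v=.1)
bot.move_straight(P(.106,.05)+[-.12,-.02,.16],o,v=.25);bot.sleep(.2)
s=bot.snapshot("wrist");t=bot.snapshot("top")
for u in(s,t):
  for n in PK: print(n,[(d["conf"],Rb.inv().apply(w(u,d["point"])-O)*1e3) for d in bot.landmark_of(n,u)[:1]])
c=proj(s,P(.06,.02)).astype(int);print(c)
x,y=np.clip(c-[150,110],0,[340,180])
cv2.imwrite("pics/f3.png",cv2.resize(s["frame"][y:y+220,x:x+300,::-1],(780,572)))
print(bot.get_time_s())
```

```text
False [105.9218   0.0028  37.8541]
0.036 False [106.0648  -0.001   36.0851] [ 1.0705 -0.8436  0.2898]
0.034 False [106.2963  -0.0245  34.067 ] [1.1478 0.011  1.3016]
0.032 False [106.3675  -0.0243  33.7057] [ 1.1012 -0.9025 10.0379]
0.03 False [106.3921  -0.0117  33.4911] [ 1.4543  0.2416 20.4794]
0.028 False [106.4156  -0.0329  33.2788] [ 0.2381 -0.545  30.7679]
pack_center [(0.96, array([68.0051, -0.5967, 14.5096]))]
pack_foot [(0.87, array([-1.3289,  0.7488, -2.615 ]))]
pack_tail [(0.61, array([123.5724,  -1.2478,   3.8951]))]
pack_center [(0.85, array([70.2123,  2.5495, 13.1784]))]
pack_foot [(0.65, array([-3.7797,  1.0503,  0.8276]))]
pack_tail [(0.64, array([122.2127,   1.4584,   0.0827]))]
[340  97]
32.0333
```

View pics/f3.png

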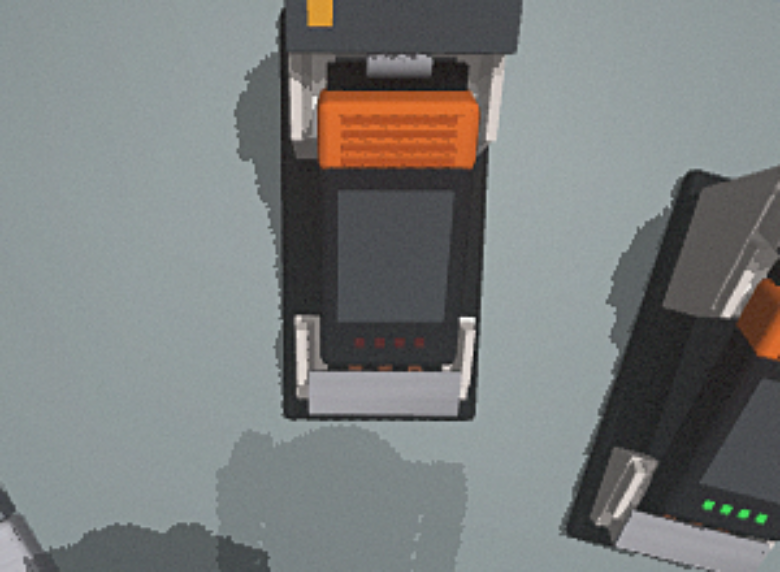

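```bash
python3 -c "
from h import *
print(bot.finish_job(),bot.get_time_s())"
```

```text
the job is handed in; nothing more can be done
the job is handed in; nothing more can be done
```

I hooked the flat pack's foot under the lip of the empty dock, swung its tail down in the gripper and pressed it to a hard stop at about 31 N. I let go and handed the job in a little after 32 s of the 48 s. The last pictures and force readings agree with the pack lying home, but I had no direct sign of the catch snapping, and the hand-in gave no verdict.

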